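# Load a wood-type blank through the engraver's non-return gate

## Task

Load the loose wooden type blank from the bench into the engraver's feed track: from the loading shelf, push it in through the sprung gate until the whole row of blanks is closed up without gaps and pressed up against the end stop - you should feel it take a light push, but do not force it. Leave the gate shut behind the blank, and the other things on the bench where they are.

Things in the scene. Friction and masses are not known exactly. Their poses are not given: they have to be found in the camera images.
- track: Engraver feed track, fixed to the bench, elsewhere each time. Origin on the lane's centre line, at bench height, right below the shut gate. x: feed direction, from loading shelf through gate to engraver; y: left of the feed; z up. Bed plate 12 mm thick (blanks run at z = 12 mm), x -145 to 362, y -62 to 62 mm. The engraver (320 mm tall, 200 mm wide) stands beyond x = 335 mm.
- mouth (a point): Middle of the loading shelf, on top of the bed (x = -85 mm of the track, same axes). The shelf is bare bed from x = -145 to -46 mm; then two flared guides 20 mm high, 84 mm apart at x = -46, narrowing to 66 mm at x = -7 mm. A blank laid here, long side along x, is ready to be pushed in.
- slot (a point): Middle of the slot over the lane, level with the top of the hold-down strips (x = 140, z = 41 mm of the track). Beyond the gate the lane is 65 mm wide between rails 26 mm high; flat strips over its edges from x = 8 to 270 mm hold the blanks down, so none can go in from above. The 42 mm slot left between them lets closed fingertips follow a blank in.
- lane_end (a point): Point on the bed near the lane's far end (x = 306 mm of the track), NOT the stop: a stop block with a stiff rubber face (1 mm gives 10 N), clamped across the lane, has its face anywhere from x = 288 to 324 mm. It is not measured and must be felt. Sliding the row takes under 3 N. On the stop, 4 N or more kept for half a second closes the row up; over 25 N between blanks is forcing it.
- gate (a joint): Gate angle, rad: 0 shut (leaf straight across the lane on its stop, cannot swing outward), positive inward (along the feed), at most 1.5. Spring-closed; a blank needs 3 to 6 N to pass and opens it to about 1.3, the tip rubbing along its left side. It shuts by itself once the blank's rear face is 58 mm past the gate and no finger stands in the way.
- gate_tip (a point): Free end of the gate's steel leaf, half-way up. Leaf 4 mm thick, 20 mm tall (15 to 35 mm above the bench), 55 mm long, hinged on a post at x = 0, y = +44.5 mm of the track, outside the left rail. A finger in the lane behind the blank is caught by the leaf if pulled back (over 20 N on it is forcing it); lifted straight up it comes free.
- blank_mid (a point): Centre of the loose type blank, a plain pale wooden block lying flat on the bench near the loading end: 72 mm long (its x), 62 mm wide (its y), 23.3 mm high (its z), about 75 g. It fits the lane only with the long side along the feed; either end first.
- row2_mid (a point): Centre of the blank in the lane nearer to the gate; same size, long side along the lane. There are unmeasured gaps, up to about 20 mm between the two and 45 mm before the end stop.
- row1_mid (a point): Centre of the blank in the lane next to the end stop; same size, long side along the lane.
- ink_tin: Bystander: round ink tin, 72 mm across, 45 mm high; origin at the middle of its underside.
- furniture: Bystander: dark strip of wood 160 x 24 x 16 mm, origin at the middle of its underside.
- planer: Bystander: wooden planing block 110 x 55 x 60 mm, origin at the middle of its underside.
Mind the look-alikes: they are no part of the job. Leave any blue or pink look-alike of the part that bears row2_mid alone.

How it is judged (in metres and radians):
On the way, in this order (a step that is already met when the one before it is completed fails the run):
1. the blank, lying flat, is in the gateway and holds the gate open (value of joint gate above 0.9 rad and x of blank_mid in the frame of track between -0.025 and 0.08 m and z of blank_mid in the frame of track below 0.028 m), for 0.1 s.
2. the row is closed up and pressed on the stop with at least 4 N between the new blank and the next (contact force between blank and row2 above 4 N and x of blank_mid in the frame of track above 0.09 m), for 0.2 s.
At the end, for the whole second after the job is handed in: The gate is shut (within 0.06 rad); the blank lies flat in the lane with its rear face at least 58 mm past the gate, at rest; no gap over 3 mm between it and the next blank, nor between the two others; the robot has let go (value of joint gate below 0.06 rad and x of blank_mid in the frame of track above 0.094 m and z of blank_mid in the frame of track below 0.0265 m and distance between blank_mid and row2_mid below 0.075 m and distance between row2_mid and row1_mid below 0.075 m and linear speed of blank below 0.01 m/s); the robot touches nothing.
It fails at once if the blanks are rammed: more than 25 N between the new blank and the row (contact force between blank and row2 above 25 N).
It fails at once if the gate is forced: more than 20 N between fingers and gate (contact force between the fingers and gate above 20 N).
It fails at once if a bystander is moved more than 15 mm (distance of any of ink_tin, furniture, planer from where it was at the start of the episode above 0.015 m).
It also fails if it takes over 54 s, if anything falls off the work surface, if the arm or the gripper's body presses on something with over 40 N, if the wrist force passes 120 N, or if a joint passes its speed limit or range.

## Robot

A 6-joint arm with a two-finger parallel gripper is mounted at the origin on the work surface. World frame = base frame: x ahead of the robot, y to its left, z up, the work surface at z = 0. Lengths are in m, angles in degrees, forces in N, time in s.
With the tool pointing down it reaches from about 0.25 to 0.725 m from the base axis. Payload 9.7 kg.
Tool frame: the origin (TCP) lies midway between the tips of the shut fingers; the grasp point (between the pads) lies 19 mm behind it (grip_point_offset is the distance from the TCP to the grasp point, in m); y points along the fingers, z is the direction in which the jaws open and shut, and the axes are right-handed (so a half turn about y gives the same grasp; the last joint's range is limited). The gripper opens to 85 mm and grips with 20 to 120 N. Pads are 22 mm wide; open, the fingers measure 114 mm over their backs; the gripper's body (76 mm by 85 mm) begins 54 mm behind the grasp point. The pads swing forward as they close: fully open they stand 13 mm farther back than shut.
Start: joints at [-72.938, 4.979, 10.078, 95.1, 0, 90], TCP at [0.161, -0.526, 0.231] pointing down, gripper open.
Joint ranges: [-179.16, 179.16], [-48.56, 103.87], [-65.8, 70.77], [-126.05, 130.52], [-82.76, 87.17], [-180, 180]. Speed limits (degrees/s): [127.2, 127.2, 147.25, 180, 180, 180].

## Interface

Orientations are given as [roll, pitch, yaw] about the fixed x, y, z axes, in that order (R = Rz(yaw) Ry(pitch) Rx(roll)).
In Python, from workcell import get_obs, camera, job_done, grip_point_offset gives the robot as it stands.
- The arm moves only by the tool move_arm, never from a script. Its argument "deltas" is a list that holds one entry, the list of rows, each a list of 4 numbers: the shift along the tool's x, y, z in m, then the turn about the tool's y in degrees. A call has 1 to 5 rows; each row is the pose to reach, as a shift and turn from the pose commanded when the call began, along the tool's axes at that moment; what a row does not reach only later rows make up. A row lasts 1/10 s, in which the tool goes at most 50 mm and 8.59 degrees, less where a joint would pass 70% of its speed; a pose out of reach is approached as far as the arm can. A call with a gripper value outside its range is refused whole. "claw" is the finger opening in m, from 0 to 0.0854, set as the call begins (left out, the last holds). The fingers move at their own pace and stop on an object; "newtons" is the grip in N (left out, the last holds). Time passes only in rows, so rows that repeat a pose let the fingers close. It gives the time, the measured TCP pose, the force and the opening at its end, in the units of the state.
- get_obs(): the state, without advancing time (a new reading comes with each control period).
- camera(name): name is "side" or "top"; returns a dict with "color" (420x560x3 uint8, blue, green, red), "range_z" (420x560 float32, m along the optical axis (not along the pixel's ray), 0 where there is no reading), "fx", "fy", "cx", "cy" (pixels), "k1" (the pictures are not rectified: a ray, as slopes to the right and down, at radius r is drawn at 1 + k1 r^2 times it, then the intrinsics apply), "T" (4x4, takes a point from camera to world coordinates). Camera axes: x right, y down, z forward; pixel columns grow to the right and rows downward; lengths in m; the calibration is good to about 2 mm. A picture is of the moment at which its call begins.
- job_done(): hands the job in, once; it reports no verdict.
The state is a dict: "time": time; "q": joint angles; "qd": joint speeds; "joint_efforts": joint torques, N m; "ee_pos": TCP position; "tcp_rot": TCP orientation; "wrist_force": force on the tool from outside, world axes, zero at the start; "torque": the same for the moment, N m; "opening": finger opening in m.
Only numpy, scipy, OpenCV 4.12 (cv2) and the standard library are available. Lean on these libraries where they do the work, as an engineer would, in place of code of your own. Each camera call takes 0.05 s, during which the arm holds its last target. There are 200 camera calls.

## Working session

There is one attempt and no reset: what is moved stays moved. The work goes in short steps, Python scripts to look and compute and a tool call to move; the robot and the scene stay as the last step left them, time stands still between calls to the robot, and variables do not carry over. Pictures are saved under pics/ and viewed, about 8 in all and at most 12, crops included, and the job is handed in when it is done.

Besides the shell and the picture viewer there is one more tool, called after "Request:" as a command line: name --argument value ..., lists and objects as JSON in quotes. move_arm: Moves the arm, as the interface text tells. Its arguments: {"type":"object","properties":{"deltas":{"type":"array"},"claw":{"type":"number"},"newtons":{"type":"number"}},"required":["deltas"]}

```bash
mkdir -p pics; ls
cat > h.py <<'E'
import numpy as np,cv2
from workcell import get_obs,camera,job_done,grip_point_offset
def snap(n):
    c=camera(n); np.savez(f'pics/{n}.npz',**{k:np.array(v) for k,v in c.items()}); return c
def load(n): return dict(np.load(f'pics/{n}.npz'))
def pt(c,u,v,z=None,win=2):
    """pixel -> world; z: intersect plane z instead of depth"""
    x=(u-c['cx'])/c['fx'];y=(v-c['cy'])/c['fy'];rd=np.hypot(x,y);r=rd
    for _ in range(20): r=rd/(1+c['k1']*r*r)
    s=r/rd if rd>0 else 1; d=np.array([x*s,y*s,1.]); T=c['T']
    if z is None:
        w=c['range_z'][int(v)-win:int(v)+win+1,int(u)-win:int(u)+win+1]; w=w[w>0]; t=np.median(w)
    else: t=(z-T[2,3])/(T[:3,:3]@d)[2]
    return T[:3,:3]@(d*t)+T[:3,3]
def pix(c,P):
    T=c['T'];p=T[:3,:3].T@(np.array(P)-T[:3,3]);x,y=p[:2]/p[2];f=1+c['k1']*(x*x+y*y)
    return np.array([c['fx']*x*f+c['cx'],c['fy']*y*f+c['cy']])
E
python3 - <<'E'
from h import *
a=snap('top');b=snap('side')
for c,n in((a,'top'),(b,'side')):
    cv2.imwrite(f'pics/{n}0.png',cv2.resize(c['color'],(784,588))); print(n,np.round(c['T'],3).tolist(),c['fx'],c['k1'])
o=get_obs();print(o, grip_point_offset)
E
```

```text
pics
top [[-0.013, -0.982, 0.189, 0.336], [-1.0, 0.011, -0.015, 0.057], [0.013, -0.189, -0.982, 1.208], [0.0, 0.0, 0.0, 1.0]] 504.6115199833147 -0.16785536951291083
side [[-0.937, -0.272, 0.217, 0.217], [-0.348, 0.715, -0.606, 0.975], [0.01, -0.644, -0.765, 1.223], [0.0, 0.0, 0.0, 1.0]] 523.6348438775094 -0.0943416030031931
{'time': 0.1, 'q': array([-7.29377762e+01,  5.00996720e+00,  1.00402615e+01,  9.50977615e+01,
       -2.35303117e-03,  8.99997901e+01]), 'qd': array([ 0.04488128, -0.06353823,  0.1620717 , -0.12099321, -0.01650325,
        0.01590924]), 'joint_efforts': array([ 1.70621977e-03, -5.21564519e+01,  4.65654302e+01,  1.59574079e-02,
        1.95761927e-04, -1.47291433e-05]), 'ee_pos': array([ 0.16131093, -0.52562203,  0.23064593]), 'tcp_rot': array([-9.00674672e+01, -2.35278242e-03, -1.62937564e+02]), 'wrist_force': array([-0.17794629,  0.44268416,  0.16005221]), 'torque': array([ 0.04833162, -0.00691358, -0.00775821]), 'opening': 0.0855112453000044} 0.0187
```

View pics/top0.png

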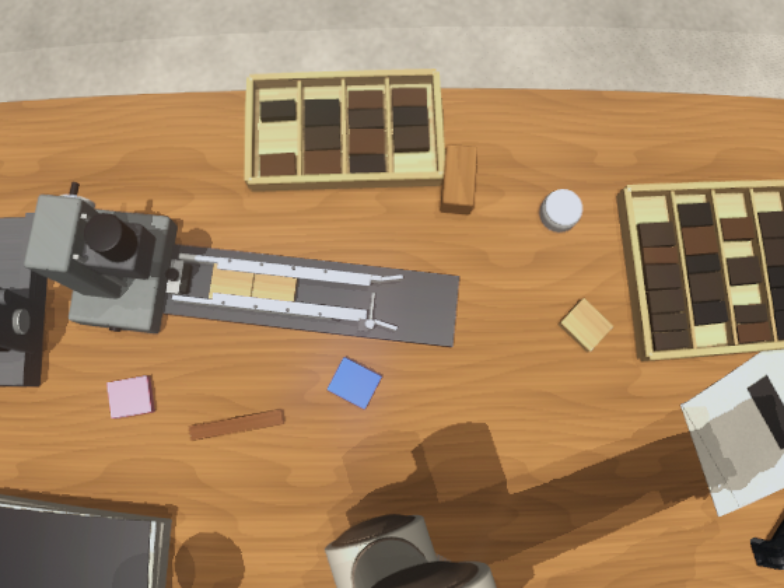

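View pics/side0.png

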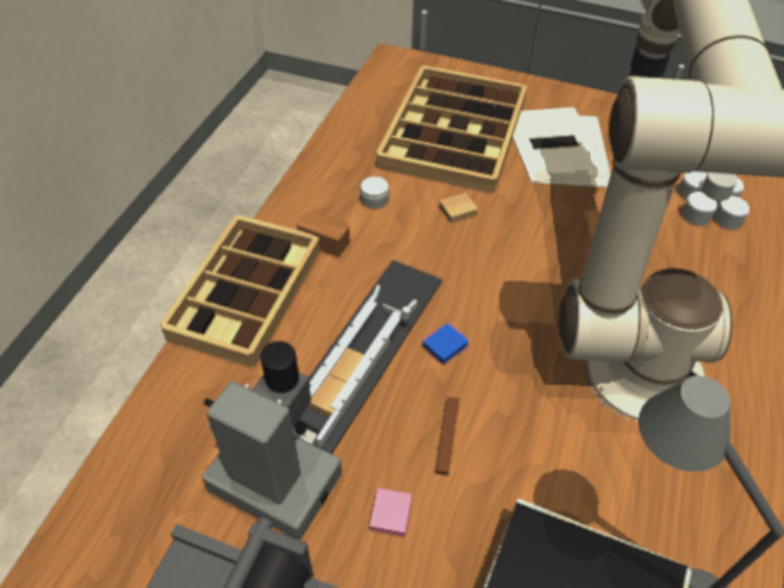

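The top view shows the loading end on the right, with the gate hinge at about (370,323) and the tip at (374,292). The shelf's end corners are at (459,276) and (453,346), and the feed runs to the left. Candidates for the blank are the pale wooden block (586,325), the blue block (354,382), the pink block (130,397) and the two blanks in the lane. The pale one is the only loose plain wooden block, so it is the one meant. I'll confirm it and measure in one crop.

Run:
```python
from h import *
c=load('top');im=c['color']
A=cv2.resize(im[170:255,225:345],None,fx=6,fy=6,interpolation=cv2.INTER_CUBIC)[:, :720]
im2=im
B=cv2.resize(im[205:260,390:450],None,fx=6,fy=6,interpolation=cv2.INTER_CUBIC)
# refined blank contour by height above the bench
z=np.zeros(im.shape[:2])
for v in range(205,260):
    for u in range(385,450): z[v,u]=pt(c,u,v,win=0)[2]
m=((z>0.012)&(z<0.04)).astype(np.uint8); m[:,:390]=0;m[:,445:]=0
cs=max(cv2.findContours(m,0,2)[0],key=cv2.contourArea); r=cv2.minAreaRect(cs)
print(r); bx=cv2.boxPoints(r); W=np.array([pt(c,*p,z=.0233) for p in bx]);print(W.round(4),[np.linalg.norm(W[i]-W[i-1]).round(4) for i in range(4)],np.median(z[m>0]))
cv2.polylines(B,[np.int32((bx-[390,205])*6+3)],True,(0,0,255),1)
cv2.imwrite('pics/cropA.png',A);
O=np.zeros((600,800,3),np.uint8);O[:510//2*0+0]=0
A2=cv2.resize(im[185:252,222:332],None,fx=5,fy=5,interpolation=cv2.INTER_CUBIC)
O=np.zeros((590,720,3),np.uint8);O[:335,:550]=A2;B2=cv2.resize(B,(275,252));O[338:590,:275]=B2
cv2.imwrite('pics/crop1.png',O)
```

```text
((418.2500305175781, 231.75), (29.698484420776367, 26.16295051574707), 45.0)
[[ 0.5035 -0.2662  0.0233]
 [ 0.5482 -0.3151  0.0233]
 [ 0.4958 -0.3645  0.0233]
 [ 0.4518 -0.3152  0.0233]] [np.float64(0.0712), np.float64(0.0662), np.float64(0.072), np.float64(0.0661)] 0.023110829294618274
  return _methods._mean(a, axis=axis, dtype=dtype,
  ret = ret.dtype.type(ret / rcount)
```

View pics/crop1.png

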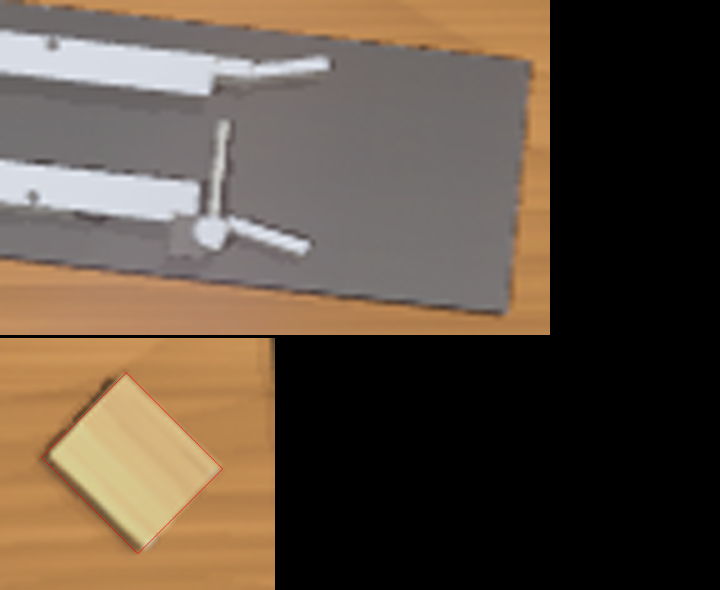

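Run:
```python
from h import *
c=load('top')
def A(x,y,z): return pt(c,(x+.5)/5-.5+222,(y+.5)/5-.5+185,z=z)
def B(x,y,z): return pt(c,(x+.5)/4.583-.5+390,(y-338+.5)/4.583-.5+205,z=z)
b=np.array([B(*p,.0233) for p in((126,374),(222,468),(138,551),(48,455))])
print('blank',b.mean(0),[np.linalg.norm(b[i]-b[i-1]).round(4) for i in range(4)], np.degrees(np.arctan2(*((b[1]-b[0])+(b[2]-b[3]))[1::-1])))
r=A(530,63,.012);l=A(506,315,.012);print('width',np.linalg.norm(r-l),r,l)
e1=A(530,63,.012)-A(20,2,.012); e2=A(506,315,.012)-A(0,258,.012)
for e in(-e1,-e2,r-l): print(np.degrees(np.arctan2(e[1],e[0])))
th=np.arctan2(-(e1+e2)[1],-(e1+e2)[0]);X=np.array([np.cos(th),np.sin(th)]);Y=np.array([-X[1],X[0]])
# one end mid at x=-145
O=(r+l)[:2]/2+.145*X;print('O',O,np.degrees(th))
for n,p in dict(tip=A(223,122,.035),post=A(212,232,.038),gR=A(329,64,.032),gL=A(308,250,.032)).items(): d=p[:2]-O;print(n,d@X,d@Y)
print('post z',pt(c,222+212/5,185+232/5,win=0))
for s in (pt(c,225,250),pt(c,225+30,172)):print(s)
```

```text
blank [ 0.50000222 -0.31649663  0.0233    ] [np.float64(0.0621), np.float64(0.0711), np.float64(0.0651), np.float64(0.0688)] -137.2465630829409
width 0.12385387027019591 [ 0.58936303 -0.0984704   0.012     ] [ 0.46649841 -0.08284778  0.012     ]
82.41811214779518
82.85600814556823
-7.246451307202656
O [0.54652065 0.0531443 ] 82.63404262230266
tip -0.00042158998810596336 -0.01105560182834404
post -0.001490454958546692 0.04218455636374872
gR -0.04727653010133964 -0.045517382542731556
gL -0.047227743592183596 0.04454562904422612
post z [0.50177212 0.05615756 0.05029553]
[0.46477879 0.15127062 0.00057138]
[ 6.57570817e-01  7.77999609e-02 -3.07154258e-04]
```

```bash
cat >> h.py <<'E'
TH=82.65;O=np.array([0.5465,0.0531])
_t=np.radians(TH);X=np.array([np.cos(_t),np.sin(_t)]);Y=np.array([-X[1],X[0]])
def tw(x,y): return O+x*X+y*Y
def to_track(p): d=np.array(p)[:2]-O; return d@X,d@Y
def delta(p,yaw):
    o=get_obs();w=np.radians(o['tcp_rot'][2]);d=np.array(p)-o['ee_pos']
    x=d[0]*np.cos(w)+d[1]*np.sin(w);z=-d[0]*np.sin(w)+d[1]*np.cos(w)
    return np.round([x,-d[2],z,-((yaw-o['tcp_rot'][2]+180)%360-180)],4)
E
python3 -c "
from h import *
print(delta([.5,-.3165,.10],-137))"
```

```text
[ -0.3851   0.1306  -0.1005 -25.9376]
```

Request:
move_arm --deltas '[[[-0.048,0.0163,-0.0126,-3.2],[-0.096,0.0326,-0.025,-6.5],[-0.144,0.049,-0.0377,-9.7],[-0.1925,0.0653,-0.0502,-13],[-0.2407,0.0816,-0.0628,-16.2]]]' --claw 0.0854 --newtons 25

```text
time: 0.6
ee_pos: [0.3648, -0.3997, 0.1525]
tcp_rot: [-90.0, -0.0, -146.6]
wrist_force: [1.0, -0.3, 0.6]
opening: 0.0853
```

```bash
python3 -c "
from h import *
o=get_obs();print(o['ee_pos'],o['tcp_rot'],o['wrist_force']);print(delta([.5,-.3165,.10],-137))"
```

```text
[ 0.364779   -0.39966987  0.15252239] [-9.00091455e+01 -1.01883469e-03 -1.46617669e+02] [ 1.01556381 -0.26294456  0.59499974]
[-1.5870e-01  5.2500e-02  5.0000e-03 -9.6177e+00]
```

Request:
move_arm --deltas '[[[-0.04,0.0131,0.0012,-2.4],[-0.08,0.026,0.0025,-4.8],[-0.12,0.039,0.0037,-7.2],[-0.1587,0.0525,0.005,-9.6],[-0.1587,0.0525,0.005,-9.6]]]'

```text
time: 1.1
ee_pos: [0.5011, -0.3151, 0.0979]
tcp_rot: [-90.2, -0.0, -136.8]
wrist_force: [0.1, 0.2, -0.4]
opening: 0.0855
```

```bash
python3 -c "
from h import *
print(delta([.5,-.3165,.004],-137)); c=snap('side')
u,v=pix(c,[.5,-.3165,.03]).astype(int);print(u,v)
cv2.imwrite('pics/s1.png',cv2.resize(c['color'][max(v-60,0):v+40,u-60:u+60],None,fx=5,fy=5,interpolation=2))"
```

```text
[0.0018 0.0939 0.0003 0.1683]
327 144
```

View pics/s1.png

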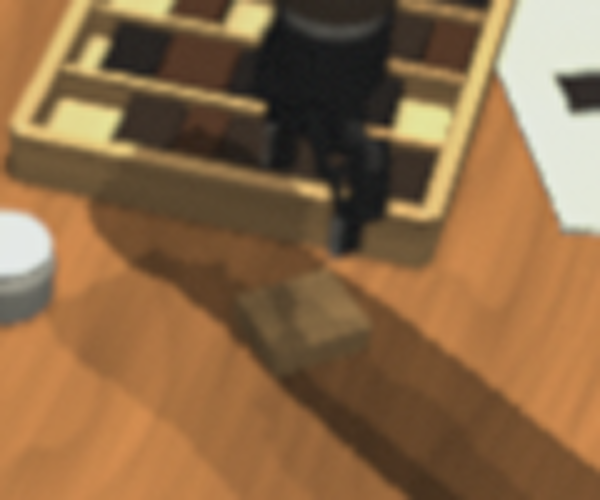

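The blank sits at the crop centre (about 305,320), as predicted. The gripper is above it, with its jaws seen nearly edge-on. I'll go down.

Request:
move_arm --deltas '[[[0.0018,0.025,0.0003,0.1],[0.0018,0.05,0.0003,0.1],[0.0018,0.075,0.0003,0.1],[0.0018,0.094,0.0003,0.1],[0.0018,0.094,0.0003,0.1]]]'

```text
time: 1.65
ee_pos: [0.4956, -0.3193, 0.0043]
tcp_rot: [-90.3, -0.1, -137.3]
wrist_force: [0.0, -0.1, 0.0]
opening: 0.0855
```

Request:
move_arm --deltas '[[[0,0,0,0],[0,0,0,0],[0,0,0,0],[0,0,0,0],[0,0,0,0]]]' --claw 0.05 --newtons 25

```text
time: 2.15
ee_pos: [0.4985, -0.3204, 0.0087]
tcp_rot: [-89.8, 0.0, -137.3]
wrist_force: [-1.8, -0.9, 6.5]
opening: 0.0614
```

```bash
python3 -c "
from h import *
o=get_obs();print(o['ee_pos'],o['tcp_rot'],o['wrist_force'],o['opening'])"
```

```text
[ 0.49850289 -0.32037693  0.0086988 ] [-8.98444309e+01  9.32633870e-03 -1.37250421e+02] [-1.75651801 -0.85808432  6.54534636] 0.061443646830174975
```

Request:
move_arm --deltas '[[[0,-0.02,0,0],[0,-0.05,0,0],[0,-0.08,0,0],[0,-0.08,0,0],[0,-0.08,0,0]]]'

```text
time: 2.65
ee_pos: [0.4983, -0.3199, 0.0877]
tcp_rot: [-89.9, 0.0, -137.2]
wrist_force: [0.5, 0.4, -1.2]
opening: 0.0612
```

```bash
python3 -c "
from h import *
o=get_obs();print(o['ee_pos'],o['tcp_rot'],o['wrist_force'],o['opening'])
c=snap('side');u,v=pix(c,o['ee_pos']).astype(int);print(u,v)
cv2.imwrite('pics/s2.png',cv2.resize(c['color'][max(v-60,0):v+40,u-60:u+60],None,fx=5,fy=5,interpolation=2))
p=tw(-.085,0);print(p,delta([*p,.06],-97.3))"
```

```text
[ 0.49828197 -0.3198702   0.08769751] [-8.98996647e+01  2.84697502e-02 -1.37236497e+02] [ 0.45160932  0.36467911 -1.16985232] 0.06124488378748513
329 130
[ 0.53562594 -0.03120157] [-2.23600e-01  2.65000e-02 -1.85900e-01 -3.99342e+01]
```

View pics/s2.png

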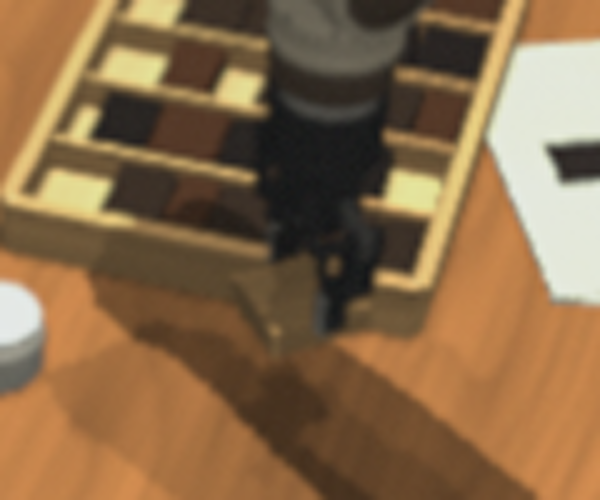

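Request:
move_arm --deltas '[[[-0.036,0,-0.03,-6.6],[-0.072,0,-0.06,-13.2],[-0.108,0,-0.09,-20],[-0.144,0,-0.12,-26.6],[-0.18,0,-0.15,-33.2]]]'

```text
time: 3.2
ee_pos: [0.5273, -0.0854, 0.0854]
tcp_rot: [-90.1, -0.0, -103.8]
wrist_force: [1.0, -0.6, -1.4]
opening: 0.0615
```

```bash
python3 -c "
from h import *
p=tw(-.09,0);print(p,delta([*p,.06],-97.3))"
```

```text
[ 0.53498629 -0.03616049] [-4.9600e-02  2.5400e-02 -4.3000e-03 -6.4864e+00]
```

Request:
move_arm --deltas '[[[-0.025,0.008,-0.002,-3.3],[-0.049,0.016,-0.004,-6.5],[-0.049,0.025,-0.004,-6.5],[-0.049,0.025,-0.004,-6.5],[-0.049,0.025,-0.004,-6.5]]]'

```text
time: 3.7
ee_pos: [0.5356, -0.0393, 0.0611]
tcp_rot: [-90.1, -0.0, -97.6]
wrist_force: [0.1, -0.3, 0.1]
opening: 0.0612
```

```bash
python3 -c "
from h import *
o=get_obs();print(o['ee_pos'],o['wrist_force'],to_track(o['ee_pos']));p=tw(-.09,0);print(p,delta([*p,.022],-97.35))
c=snap('side');u,v=pix(c,[*tw(-.06,0),.03]).astype(int)
cv2.imwrite('pics/s3.png',cv2.resize(c['color'][max(v-55,0):v+45,u-60:u+60],None,fx=6,fy=6,interpolation=2))"
```

```text
[ 0.5355794  -0.03933886  0.06113032] [ 0.05888187 -0.32153252  0.06340793] (np.float64(-0.09307638490874642), np.float64(-0.0009948517442143479))
[ 0.53498629 -0.03616049] [-0.0031  0.0391 -0.001  -0.2555]
```

View pics/s3.png

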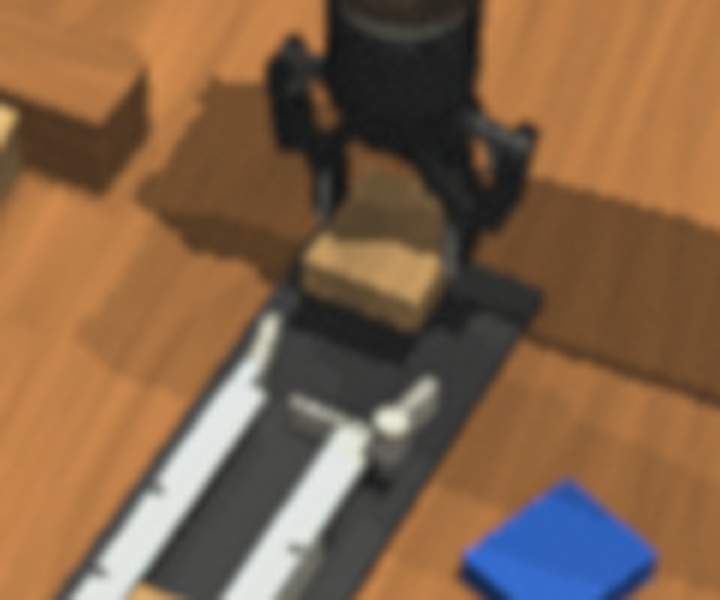

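The blank is held over the shelf (about 375,280), in line with the lane. I'll lower it.

Request:
move_arm --deltas '[[[-0.001,0.012,-0.0005,0],[-0.002,0.025,-0.001,0],[-0.003,0.036,-0.001,0],[-0.003,0.039,-0.001,0],[-0.003,0.039,-0.001,0]]]'

```text
time: 4.25
ee_pos: [0.535, -0.0357, 0.0221]
tcp_rot: [-90.1, -0.0, -97.5]
wrist_force: [1.2, 0.3, -1.3]
opening: 0.0612
```

```bash
python3 -c "
from h import *
o=get_obs();print(o['ee_pos'],o['wrist_force'],to_track(o['ee_pos']))"
```

```text
[ 0.5350365  -0.03565526  0.02210356] [ 1.16225582  0.33430355 -1.32596421] (np.float64(-0.08949249951243822), np.float64(1.4833664382613715e-05))
```

Request:
move_arm --deltas '[[[0,0.002,0,0],[0,0.003,0,0],[0,0.003,0,0]]]'

```text
time: 4.55
ee_pos: [0.5359, -0.0357, 0.0207]
tcp_rot: [-89.9, 0.0, -97.5]
wrist_force: [-2.9, 1.2, 4.6]
opening: 0.0612
```

Request:
move_arm --deltas '[[[0,0,0,0],[0,0,0,0],[0,0,0,0],[0,0,0,0],[0,0,0,0]]]' --claw 0.0854

```text
time: 5.05
ee_pos: [0.5356, -0.0357, 0.0198]
tcp_rot: [-90.0, -0.0, -97.5]
wrist_force: [-0.6, -0.1, 0.4]
opening: 0.0857
```

Request:
move_arm --deltas '[[[0,-0.03,0,0],[0,-0.07,0,0],[0.04,-0.07,0,0],[0.085,-0.07,0,0],[0.085,-0.07,0,0]]]'

```text
time: 5.55
ee_pos: [0.5239, -0.1237, 0.0902]
tcp_rot: [-90.0, -0.1, -97.7]
wrist_force: [0.1, 0.2, 0.3]
opening: 0.0856
```

```bash
python3 -c "
from h import *
o=get_obs();print(o['ee_pos'],o['wrist_force'],to_track(o['ee_pos']))
c=snap('side');u,v=pix(c,[*tw(-.06,0),.03]).astype(int);print(u,v)
cv2.imwrite('pics/s4.png',cv2.resize(c['color'][max(v-55,0):v+45,u-60:u+60],None,fx=6,fy=6,interpolation=2))"
```

```text
[ 0.52392118 -0.12366145  0.09017325] [0.06588711 0.21244711 0.30363689] (np.float64(-0.17819754742353638), np.float64(-0.00021982578739929842))
285 206
```

View pics/s4.png

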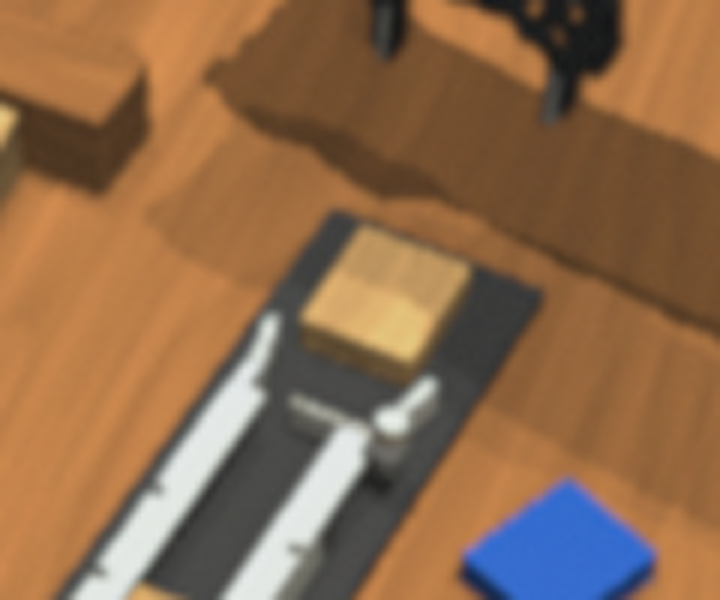

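Run:
```python
from h import *
c=load('side')
C=np.array([pt(c,285-60+(x+.5)/6-.5,206-55+(y+.5)/6-.5,z=.0353) for x,y in((368,223),(471,267),(411,362),(303,314))])
t=np.array([to_track(p) for p in C]);print(t.round(4),t.mean(0))
d=(t[2]-t[1])+(t[3]-t[0]);print(np.degrees(np.arctan2(d[1],d[0])))
p=tw(-.15,0);print(delta([*p,.06],-97.35))
```

```text
[[-0.1235 -0.0303]
 [-0.1211  0.0298]
 [-0.0498  0.0312]
 [-0.0525 -0.0307]] [-8.67364973e-02  1.54341278e-05]
0.377384281259673
[-2.640e-02  2.990e-02 -3.000e-04 -3.809e-01]
```

Request:
move_arm --deltas '[[[0,0,0,-0.3],[0,0,0,-0.3],[0,0,0,-0.3],[0,0,0,-0.3],[0,0,0,-0.3]]]' --claw 0

```text
time: 6.1
ee_pos: [0.5245, -0.1194, 0.0898]
tcp_rot: [-90.0, 0.0, -97.2]
wrist_force: [-0.2, 0.2, 0.4]
opening: 0.0122
```

Request:
move_arm --deltas '[[[-0.012,0.03,0,0],[-0.023,0.055,0,0],[-0.023,0.07,0,0],[-0.023,0.07,0,0]]]'

```text
time: 6.5
ee_pos: [0.526, -0.0968, 0.0178]
tcp_rot: [-90.2, 0.0, -97.2]
wrist_force: [-0.8, -0.8, 0.0]
opening: 0.0002
```

```bash
python3 -c "
from h import *
o=get_obs();print(o['ee_pos'],o['opening'],o['wrist_force'],to_track(o['ee_pos']))
print(delta([*tw(0,0),.021],-97.35))"
```

```text
[ 0.52595778 -0.09677845  0.017815  ] 0.00016613554976517656 [-0.78617487 -0.81784604  0.04165309] (np.float64(-0.15127489935443328), np.float64(0.001199451653354864))
[-0.1513 -0.0032  0.0016  0.1557]
```

Request:
move_arm --deltas '[[[-0.01,-0.002,0.001,0.1],[-0.02,-0.002,0.001,0.1],[-0.03,-0.002,0.001,0.1],[-0.04,-0.002,0.001,0.1],[-0.05,-0.002,0.001,0.1]]]'

```text
time: 7.0
ee_pos: [0.535, -0.0467, 0.0224]
tcp_rot: [-90.0, -0.0, -97.3]
wrist_force: [-0.5, -0.9, 1.4]
opening: -0.0001
```

Request:
move_arm --deltas '[[[-0.008,0,0,0],[-0.016,0,0,0],[-0.024,0,0,0],[-0.032,0,0,0],[-0.04,0,0,0]]]'

```text
time: 7.5
ee_pos: [0.5401, -0.0082, 0.022]
tcp_rot: [-89.9, -0.1, -97.4]
wrist_force: [-0.5, -5.1, 0.9]
opening: 0.0001
```

```bash
python3 -c "
from h import *
o=get_obs();print(o['ee_pos'],o['opening'],o['wrist_force']@[*X,0],o['wrist_force']@[*Y,0],to_track(o['ee_pos']))
c=snap('side');u,v=pix(c,[*tw(0.02,0),.03]).astype(int);print(u,v)
cv2.imwrite('pics/s5.png',cv2.resize(c['color'][max(v-55,0):v+45,u-60:u+60],None,fx=6,fy=6,interpolation=2))"
```

```text
[ 0.54014288 -0.00820871  0.02196248] 0.00010594701215631834 -5.1510242884910316 -0.11891329383812166 (np.float64(-0.06161821882072492), np.float64(-0.0015383518995204402))
272 224
```

View pics/s5.png

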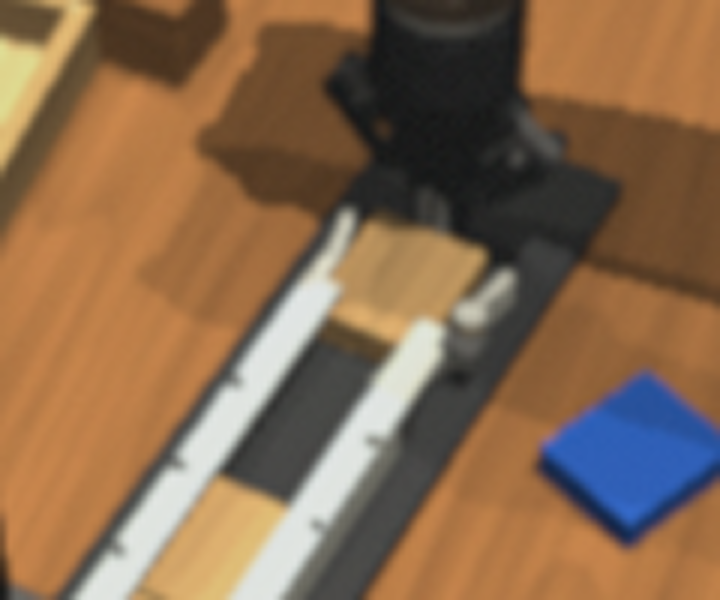

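The blank is entering straight between the guides (top face centre about 410,260) and the gate is swung in. Row2's rear edge shows at about (222,478)–(290,500).

Run:
```python
from h import *
c=load('side')
for n,x,y in(('row2 rear',222,477),('row2 rear r',288,500),('row2/row1',140,588),('blank rear',395,222),('blank front top',395,340),('blank front topL',330,318)):
    print(n,np.round(to_track(pt(c,272-60+(x+.5)/6-.5,224-55+(y+.5)/6-.5,z=.0353)),4))
c=load('top')
for n,x,y in(('row2 rear t',297,290),('row12',253,286),('row1 front',211,280)): print(n,np.round(to_track(pt(c,x/1.4,y/1.4,z=.0353)),4))
```

```text
row2 rear [ 0.1317 -0.0178]
row2 rear r [0.1288 0.0159]
row2/row1 [ 0.2038 -0.0197]
blank rear [-0.0464 -0.0196]
blank front top [0.0207 0.0155]
blank front topL [ 0.0235 -0.0188]
row2 rear t [ 0.1274 -0.0004]
row12 [0.2029 0.0015]
row1 front [ 0.2764 -0.0004]
```

Request:
move_arm --deltas '[[[-0.008,0,-0.001,0],[-0.016,0,-0.001,0],[-0.024,0,-0.001,0],[-0.032,0,-0.001,0],[-0.04,0,-0.001,0]]]'

```text
time: 8.05
ee_pos: [0.5439, 0.0325, 0.0219]
tcp_rot: [-90.0, 0.0, -97.3]
wrist_force: [1.4, -4.4, 1.5]
opening: -0.0001
```

Request:
move_arm --deltas '[[[-0.008,0,0,0],[-0.016,0,0,0],[-0.024,0,0,0],[-0.032,0,0,0],[-0.04,0,0,0]]]'

```text
time: 8.55
ee_pos: [0.549, 0.0723, 0.0219]
tcp_rot: [-90.0, 0.0, -97.3]
wrist_force: [0.7, -3.8, 1.2]
opening: -0.0003
```

Request:
move_arm --deltas '[[[-0.006,0,0,0],[-0.011,0,0,0],[-0.015,0,0,0],[-0.018,0,0,0],[-0.02,0,0,0]]]'

```text
time: 9.05
ee_pos: [0.5515, 0.0915, 0.0219]
tcp_rot: [-90.0, -0.0, -97.3]
wrist_force: [0.8, -3.9, 2.1]
opening: 0.0
```

```bash
python3 -c "
from h import *
o=get_obs();print(o['ee_pos'],o['tcp_rot'],o['wrist_force']@[*X,0],o['wrist_force']@[*Y,0],to_track(o['ee_pos']))"
```

```text
[0.55150495 0.09150613 0.02186297] [-9.00001252e+01 -4.19473575e-03 -9.73374981e+01] -3.741299254503558 -1.2629201265908498 (np.float64(0.03873083835487402), np.float64(-5.052310090905218e-05))
```

Request:
move_arm --deltas '[[[-0.002,0,0,0],[-0.004,0,0,0],[-0.006,0,0,0],[-0.008,0,0,0],[-0.01,0,0,0]]]'

```text
time: 9.55
ee_pos: [0.5527, 0.1015, 0.0218]
tcp_rot: [-90.0, 0.0, -97.3]
wrist_force: [0.3, -2.5, 0.6]
opening: 0.0003
```

Request:
move_arm --deltas '[[[-0.002,0,0,0],[-0.004,0,0,0],[-0.006,0,0,0],[-0.008,0,0,0],[-0.01,0,0,0]]]'

```text
time: 10.05
ee_pos: [0.554, 0.1114, 0.0218]
tcp_rot: [-90.0, 0.0, -97.3]
wrist_force: [0.6, -2.1, -0.3]
opening: 0.0
```

Request:
move_arm --deltas '[[[-0.001,0,0,0],[-0.002,0,0,0],[-0.003,0,0,0],[-0.004,0,0,0],[-0.005,0,0,0]]]'

```text
time: 10.55
ee_pos: [0.5546, 0.1162, 0.0218]
tcp_rot: [-90.0, 0.0, -97.3]
wrist_force: [-0.1, -1.0, -0.5]
opening: -0.0002
```

Request:
move_arm --deltas '[[[-0.001,0,0,0],[-0.002,0,0,0],[-0.003,0,0,0],[-0.004,0,0,0]]]'

```text
time: 10.95
ee_pos: [0.5552, 0.1202, 0.0218]
tcp_rot: [-90.0, -0.0, -97.3]
wrist_force: [-0.2, -1.0, -0.8]
opening: 0.0002
```

Request:
move_arm --deltas '[[[-0.001,0,0,0],[-0.002,0,0,0],[-0.003,0,0,0],[-0.004,0,0,0]]]'

```text
time: 11.35
ee_pos: [0.5557, 0.1241, 0.0218]
tcp_rot: [-90.0, -0.0, -97.3]
wrist_force: [-0.9, -2.5, -0.4]
opening: -0.0001
```

```bash
python3 -c "
from h import *
o=get_obs();print(o['ee_pos'],o['wrist_force']@[*X,0],o['wrist_force']@[*Y,0],to_track(o['ee_pos']))"
```

```text
[0.55568508 0.1241488  0.0218285 ] -2.586729145625757 0.586153631589782 (np.float64(0.07164005480474407), np.float64(-2.0320979439986467e-05))
```

Request:
move_arm --deltas '[[[-0.001,0,0,0],[-0.002,0,0,0],[-0.003,0,0,0],[-0.004,0,0,0]]]'

```text
time: 11.75
ee_pos: [0.5562, 0.1281, 0.0219]
tcp_rot: [-90.0, -0.0, -97.3]
wrist_force: [-0.8, -1.4, -0.7]
opening: -0.0001
```

Request:
move_arm --deltas '[[[-0.001,0,0,0],[-0.002,0,0,0],[-0.003,0,0,0],[-0.003,0,0,0]]]'

```text
time: 12.15
ee_pos: [0.5566, 0.1312, 0.0218]
tcp_rot: [-90.0, 0.0, -97.3]
wrist_force: [-1.1, -2.1, -1.2]
opening: -0.0
```

Request:
move_arm --deltas '[[[-0.001,0,0,0],[-0.002,0,0,0],[-0.003,0,0,0],[-0.004,0,0,0]]]'

```text
time: 12.55
ee_pos: [0.5571, 0.1351, 0.0218]
tcp_rot: [-90.0, -0.0, -97.3]
wrist_force: [-1.5, -1.0, 0.3]
opening: 0.0003
```

Request:
move_arm --deltas '[[[-0.001,0,0,0],[-0.002,0,0,0],[-0.003,0,0,0],[-0.003,0,0,0]]]'

```text
time: 12.95
ee_pos: [0.5576, 0.1382, 0.0219]
tcp_rot: [-90.0, 0.0, -97.3]
wrist_force: [-1.1, -1.3, -0.5]
opening: -0.0002
```

Request:
move_arm --deltas '[[[-0.001,0,0,0],[-0.002,0,0,0],[-0.003,0,0,0],[-0.003,0,0,0]]]'

```text
time: 13.35
ee_pos: [0.5579, 0.1411, 0.0219]
tcp_rot: [-90.0, 0.0, -97.3]
wrist_force: [-1.4, -1.0, 0.0]
opening: 0.0002
```

Request:
move_arm --deltas '[[[-0.001,0,0,0],[-0.002,0,0,0],[-0.002,0,0,0]]]'

```text
time: 13.65
ee_pos: [0.5582, 0.1431, 0.0219]
tcp_rot: [-90.0, 0.0, -97.3]
wrist_force: [-0.9, -0.7, -0.4]
opening: -0.0001
```

```bash
python3 -c "
from h import *
o=get_obs();print(o['wrist_force']@[*X,0],o['wrist_force']@[*Y,0],to_track(o['ee_pos']))
c=snap('side');u,v=pix(c,[*tw(0.16,0),.03]).astype(int);print(u,v)
cv2.imwrite('pics/s6.png',cv2.resize(c['color'][max(v-50,0):v+50,u-65:u+65],None,fx=6,fy=6,interpolation=2))"
```

```text
-0.8459383847469482 0.7568594014973695 (np.float64(0.09075086891846385), np.float64(-6.281094537087355e-05))
249 258
```

View pics/s6.png

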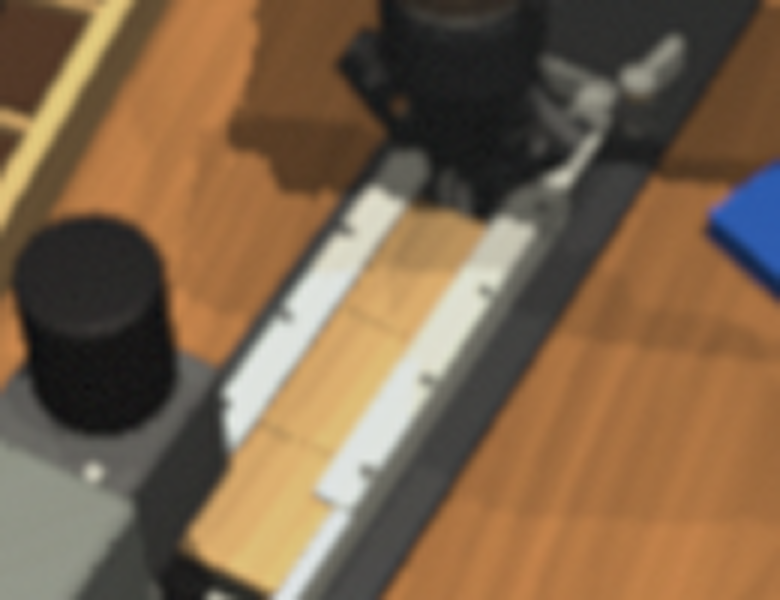

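The three blanks are closed up, with joints at about (370,320) and (290,435). The row's front, at about (190,550), is almost on the dark stop block. I'll creep on.

Request:
move_arm --deltas '[[[-0.001,0,0,0],[-0.002,0,0,0],[-0.003,0,0,0],[-0.003,0,0,0]]]'

```text
time: 14.1
ee_pos: [0.5584, 0.1446, 0.0219]
tcp_rot: [-90.0, -0.2, -97.4]
wrist_force: [-0.7, -8.4, 1.4]
opening: 0.0001
```

```bash
python3 -c "
from h import *
o=get_obs();print(o['wrist_force']@[*X,0],o['wrist_force']@[*Y,0],to_track(o['ee_pos']))"
```

```text
-8.456750474070873 -0.39417354902125634 (np.float64(0.0923066482521746), np.float64(-7.610758081776255e-05))
```

On the stop, 8.4 N. I'll hold it there.

Request:
move_arm --deltas '[[[-0.0005,0,0,0],[-0.0005,0,0,0],[-0.0005,0,0,0],[-0.0005,0,0,0],[-0.0005,0,0,0]]]'

```text
time: 14.6
ee_pos: [0.5584, 0.1447, 0.0219]
tcp_rot: [-90.0, -0.2, -97.4]
wrist_force: [-1.7, -10.8, 2.0]
opening: -0.0004
```

Request:
move_arm --deltas '[[[0,0,0,0],[0,0,0,0],[0,0,0,0],[0,0,0,0],[0,0,0,0]]]'

```text
time: 15.1
ee_pos: [0.5583, 0.1447, 0.0219]
tcp_rot: [-90.0, -0.2, -97.4]
wrist_force: [-2.8, -11.6, 2.1]
opening: 0.0001
```

Request:
move_arm --deltas '[[[0.002,0,0,0],[0.004,0,0,0],[0.006,0,0,0],[0.006,0,0,0]]]'

```text
time: 15.5
ee_pos: [0.5579, 0.1405, 0.0219]
tcp_rot: [-90.0, 0.0, -97.3]
wrist_force: [-0.2, -0.7, -0.7]
opening: 0.0001
```

Request:
move_arm --deltas '[[[0,-0.01,0,0],[0,-0.03,0,0],[0,-0.06,0,0],[0,-0.1,0,0],[0,-0.12,0,0]]]'

```text
time: 16.0
ee_pos: [0.5587, 0.1409, 0.1463]
tcp_rot: [-89.8, 0.1, -97.3]
wrist_force: [0.5, 0.4, -0.5]
opening: 0.0003
```

Request:
move_arm --deltas '[[[0.05,-0.03,0,0],[0.1,-0.06,0,0],[0.15,-0.08,0,0],[0.2,-0.08,0,0],[0.2,-0.08,0,0]]]'

```text
time: 16.5
ee_pos: [0.532, -0.0611, 0.2242]
tcp_rot: [-89.8, -0.0, -97.5]
wrist_force: [0.1, 0.5, -0.7]
opening: -0.0003
```

```bash
python3 -c "
from h import *
o=get_obs();print(o['time'],o['wrist_force'],to_track(o['ee_pos']))
c=snap('side');u,v=pix(c,[*tw(0.12,0),.03]).astype(int);print(u,v)
cv2.imwrite('pics/s7.png',cv2.resize(c['color'][max(v-50,0):v+50,u-65:u+65],None,fx=6,fy=6,interpolation=2))"
```

```text
16.5 [ 0.14860308  0.46809515 -0.74876428] (np.float64(-0.11508673584494757), np.float64(-0.0001954359698468893))
256 248
```

View pics/s7.png

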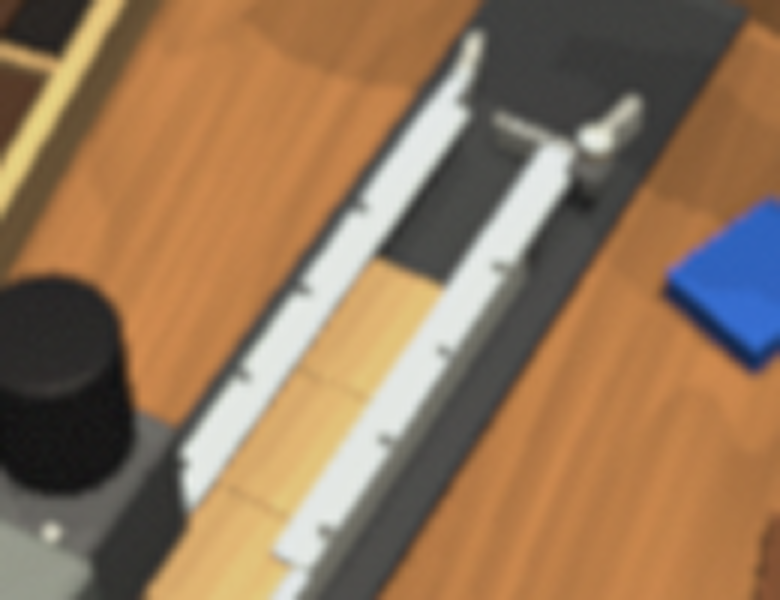

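The gate is shut, with the leaf straight across from (500,118) to (570,145). The new blank's rear edge is at about (410,270), and the joints at (335,385) and (258,503) are hairlines.

```bash
python3 -c "
from h import *
c=load('side')
for x,y in((385,260),(440,283),(335,385),(258,503)): print(np.round(to_track(pt(c,256-65+(x+.5)/6-.5,248-50+(y+.5)/6-.5,z=.0353)),4))
job_done()"
```

```text
[ 0.1016 -0.0148]
[0.1012 0.0146]
[0.1751 0.    ]
[0.2468 0.0015]
the job is handed in; nothing more can be done
```

The loose blank is in the feed track behind the shut gate, the row is closed up against the end stop, and the job is handed in. `job_done` gave no verdict.

I gripped the blank on the bench, turned it into line with the lane and laid it on the loading shelf. Then I pushed it through the gate with closed fingertips until the stop was felt. I held about 8–12 N there for roughly 1 s, backed off 4–6 mm and lifted straight out. That took about 16.5 s of the 54 s.

- **Gate and row:** the last picture shows the leaf straight across the lane and only hairline joints between the blanks. The joints measured at x of about 175 and 247 mm, so they are 72 mm apart.
- **Blank position:** its rear face measured about 101 mm past the gate, against the 58 mm needed. The distance from there to the first joint came out at 73.7 mm against the blank's 72 mm, which is within camera error.
- **Robot and bystanders:** the gripper is clear of everything. The arm never went near the ink tin, furniture strip, planer or the coloured look-alikes, but I did not measure their positions again at the end.

No check failed or disagreed.

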